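# Slide a motorcycle battery into its charging bay and close the retaining bar

### The arm

A 6-joint arm with a two-finger parallel gripper is mounted at the origin on the work surface. World frame = base frame: x ahead of the robot, y to its left, z up, the work surface at z = 0. Lengths are in m, angles in rad, forces in N, time in s.
With the tool pointing down it reaches from about 0.375 to 0.925 m from the base axis. Payload 5.7 kg.
Tool frame: the origin (TCP) lies at the centre of the arm's flange, where the gripper is bolted on; the fingertips stand 182 mm ahead of it and the grasp point (between the pads) lies 163 mm ahead of it (arm.finger_overhang is the z of the fingertips in the tool frame, in m); z points along the fingers, y is the line along which they close (so a half turn about z gives the same grasp; the last joint's range is limited). The gripper opens to 88 mm and grips with 3 to 60 N. Pads are 20 mm wide; open, the fingers measure 115 mm over their backs; the gripper's body (75 mm by 178 mm) begins 61 mm behind the grasp point.
Start: joints at [-1.285, 0.359, 1.51, -0, 1.272, -0.115], TCP at [0.234, -0.552, 0.405] pointing down, gripper open.
Joint ranges: [-2.97, 2.97], [-1.01, 2.36], [0.21, 2.38], [-0.96, 4.11], [0.2, 2.71], [-2.98, 2.98]. Speed limits (rad/s): [2.39, 2.39, 3.14, 3.14, 3.14, 3.14].

### API

Orientations are given as a rotation vector (axis times angle).
In Python, from cell import arm gives the robot as it stands.
- The arm moves only by the shell command python3 -m creep 'ROWS' [FORCE]. ROWS is JSON, a list of rows, each a list of 3 entries, a list of its own where there are three numbers: the turn, a rotation vector about the world's x, y, z normalised to -1 to 1, where 1 is 60 degrees, then the shift along the world's x, y, z normalised to -1 to 1, where 1 is 0.25 m, then the closure, from -1 (fully open) to 1 (shut), so that 0 is half open. A call has 1 to 8 rows; each row is the pose to reach, as a shift and turn from the pose commanded when the call began; what a row does not reach only later rows make up. A row lasts 1/8 s, in which the tool goes at most 62.5 mm and 10.7 degrees, less where a joint would pass 70% of its speed; a pose out of reach is approached as far as the arm can. A call with a number of a shift or a turn outside -1 to 1 is refused whole. A call with a gripper value outside its range is refused whole. The fingers move at their own pace and stop on an object; FORCE is the grip in N (left out, the last holds). Time passes only in rows, so rows that repeat a pose let the fingers close. It gives the time, the measured TCP pose, the force, the opening and the grip force at its end, in the units of the state.
- arm.get_state(): the state, without advancing time (a new reading comes with each control period).
- arm.grab_frame(name): name is "side" or "top" or "wrist"; returns (picture, depth): 400x640x3 uint8, red, green, blue; 400x640 float32, m along the optical axis (not along the pixel's ray), 0 where there is no reading.
- arm.camera_model(name): a dict with "vfov" (degrees; the focal length in pixels is half the picture's height over the tangent of half this angle, whatever the lens; pixels are square), "cx", "cy" (the principal point, pixels), "T" (4x4, takes a point from camera to world coordinates). Camera axes: x right, y down, z forward; pixel columns grow to the right and rows downward; lengths in m; the calibration is good to about 2 mm. A picture is of the moment at which its call begins: read the wrist's pose just before it. camera_model takes no time and is no camera call; for the wrist camera it gives the pose at the moment of the call.
- arm.close_job(): hands the job in; it is judged then, once.
Trained networks look in the newest picture that a camera, given by its name, has taken for a name from the list of things; names that differ only in an ending like _2 or _b are one class to them, and where a whole thing is asked for, a point or a joint stands for the part that bears it (a point fixed in the world has none). Each returns a list of dicts, best first, with "p" (0 to 1); they miss things now and then, are a little off and sometimes report something else, mostly with a low value. They report only what shows in the picture. A call takes as long as a camera call.
- arm.look_for(camera, target): "location" ([x, y, z] in m, in the coordinates of the camera as it stood for that picture, good to about 4 mm: the middle of the surface that is visible of it).
The state is a dict: "time_s": time; "q": joint angles; "qd": joint speeds; "joint_efforts": joint torques, N m; "ee_pos": TCP position; "eef_rot": TCP orientation; "wrist_force": force on the tool from outside, world axes, zero at the start; "moment": the same for the moment, N m; "width": finger opening in m; "finger_force": force on a finger pad.
Only numpy, scipy, OpenCV 4.12 (cv2) and the standard library are available. Lean on these libraries where they do the work, as an engineer would, in place of code of your own. Each camera call takes 0.05 s, during which the arm holds its last target. There are 200 camera calls.

### The job

Push the black motorcycle battery along the bench into the yellow charging bay until it stands fully home against the bay's back stop; push it low near its base so that it slides flat on the bench and never tips or lifts. Then push the red retaining bar fully shut behind it, and leave the spare battery, the spray can, the grease jar and the screwdriver where they are.

Things in the scene. Friction and masses are not known exactly. Their poses are not given: they have to be found in the camera images.
- battery: the black motorcycle battery to push (blue and white label band): a plain upright box, 90 mm along its x, 135 mm along its y, 138 mm tall, two small terminals on top up to 148 mm. Loose, 2.1 to 2.8 kg; slides at 11 to 19 N. Origin: centre of its underside, z up; its +x side faces the bay. Pushed along x it tips if pushed higher than about 65 mm
- push_low (a point): point on the battery's broad flat face at x = -45 mm, the face away from the bay: mid-width of the face, 30 mm above the bench
- bay: the charging bay: a U of yellow steel angle, 30 mm high, fixed to the bench, with no floor. Origin: on the bench where the centre of the battery's underside stands when home. Open at its -x: the battery slides in along +x, axes parallel. Stop face at x = +45 mm; side walls' inner faces at y = +-72.5 mm from x = +45 to -10, flaring out to x = -40 mm. A 46 mm high catch bracket stands at x = -46, y = +91 mm
- gate (a joint): angle of the red retaining bar (rad): 0 = fully shut against its stop, straight across the bay's mouth along the bay's +y, 5 mm clear of a battery that is home; it grows as the bar swings out, counter-clockwise from above: at 1.57 it points along the bay's -x. Limit 2.1. It stays where left; 1 to 2 N moves it
- gate_pivot (a point): vertical pivot axis of the red bar, at the bar's mid height (35 mm above the bench), at x = -52.5, y = -100 mm in the bay's frame; boss of 9 mm radius, bolt head up to 56 mm
- gate_end (a point): free end of the red bar, 190 mm from the pivot, at mid height. The bar is flat steel on edge, 5 mm thick, from 22 to 48 mm above the bench, with a 22 mm tab at this end bent to the outer side (away from the bay when shut)
- spare: bystander: spare white battery of the same size (90 x 135 x 138 mm, row of yellow caps); origin at the centre of its underside
- spray: bystander: red and white spray can, 65 mm across, 185 mm tall; origin at the centre of its underside
- grease: bystander: yellow grease jar with black lid, 72 mm across, 80 mm tall; origin at the centre of its underside
- driver: bystander: red-handled screwdriver, 200 mm long, lying on the bench along its x axis, about 30 mm high

How it is judged:
By the outcome, as a careful person would: the job done as asked, in the order asked, and still so for the second after the job is handed in, with the robot touching nothing.
It also fails if it takes over 72 s, if anything falls off the work surface, if the arm or the gripper's body presses on something with over 40 N, if the wrist force passes 120 N, or if a joint passes its speed limit or range.

## Working session

There is one attempt and no reset: what is moved stays moved. The work goes in short steps, Python scripts to look and compute and a shell command to move; the robot and the scene stay as the last step left them, time stands still between calls to the robot, and variables do not carry over. Pictures are saved under pics/ and viewed, at most 10 in all, crops included, and the job is handed in when it is done.

```bash
mkdir -p pics; cat > h.py <<'E'
import numpy as np, cv2
from cell import arm
def grab(c,name=None):
    M=arm.camera_model(c); im,d=arm.grab_frame(c)
    if name: cv2.imwrite('pics/'+name,im[:,:,::-1])
    f=200/np.tan(np.radians(M['vfov'])/2)
    v,u=np.mgrid[0:400,0:640]
    P=np.stack([(u-M['cx'])*d/f,(v-M['cy'])*d/f,d],-1)
    W=P@M['T'][:3,:3].T+M['T'][:3,3]; W[d==0]=np.nan
    return im,d,W,M
def look(c,t,M):
    return [(round(r['p'],2),(M['T'][:3,:3]@np.array(r['location'])+M['T'][:3,3]).round(3).tolist()) for r in arm.look_for(c,t)[:2]]
E
python3 - <<'E'
from h import *
for c in('top','side'):
    im,d,W,M=grab(c,c+'1.png'); np.save(c+'1.npy',W)
    for t in('battery','push_low','bay','gate_pivot','gate_end','spare','spray','grease','driver'):print(c,t,look(c,t,M))
s=arm.get_state();print(s['time_s'],s['ee_pos'],s['eef_rot'])
E
```

```text
top battery []
top push_low [(0.82, [0.526, -0.017, 0.138])]
top bay [(0.72, [0.54, 0.228, 0.002])]
top gate_pivot [(0.89, [0.537, 0.225, 0.004]), (0.16, [0.529, -0.016, 0.138])]
top gate_end [(0.55, [0.66, 0.075, 0.051]), (0.52, [0.526, -0.016, 0.138])]
top spare [(0.92, [0.676, 0.403, 0.137])]
top spray [(0.69, [0.39, 0.436, 0.151])]
top grease [(0.63, [0.754, -0.242, 0.08])]
top driver [(0.58, [0.585, -0.396, 0.019]), (0.32, [0.524, -0.016, 0.143])]
side battery [(0.57, [0.513, 0.018, 0.102])]
side push_low [(0.67, [0.512, 0.023, 0.099])]
side bay [(0.97, [0.506, 0.241, 0.007])]
side gate_pivot [(0.88, [0.503, 0.236, 0.007])]
side gate_end [(0.49, [0.653, 0.09, 0.035])]
side spare [(0.87, [0.645, 0.44, 0.111]), (0.74, [0.581, -0.39, 0.02])]
side spray [(0.75, [0.368, 0.474, 0.112])]
side grease [(0.57, [0.747, -0.225, 0.055])]
side driver [(0.7, [0.584, -0.388, 0.018])]
1.0 [ 0.23408364 -0.55245047  0.40464195] [-3.07866763e+00 -6.25393775e-01  3.99709812e-05]
```

```bash
ls
```

```text
h.py
pics
side1.npy
top1.npy
```

View pics/top1.png

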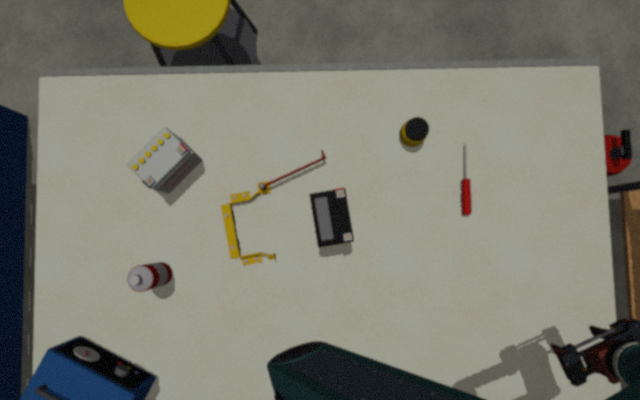

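View pics/side1.png

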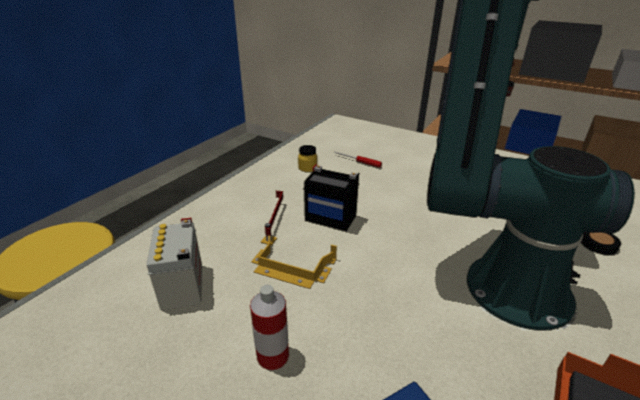

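```bash
python3 - <<'E'
from h import *
W=np.load('top1.npy');im=cv2.imread('pics/top1.png')
def box(m,n):
    p=W[m][:,:2].astype(np.float32); r=cv2.minAreaRect(p*1000); print(n,len(p),r, cv2.boxPoints(r).round(0).tolist())
z=W[...,2];x=W[...,0];y=W[...,1]
box((z>.13)&(z<.143)&(abs(y+.02)<.14)&(abs(x-.52)<.12),'battery top')
box((z>.13)&(z<.143)&(abs(y-.40)<.14)&(abs(x-.67)<.12),'spare top')
hsv=cv2.cvtColor(im,cv2.COLOR_BGR2HSV)
yel=(abs(hsv[...,0].astype(int)-26)<9)&(hsv[...,1]>120)&(hsv[...,2]>80)&(abs(y-.2)<.2)&(z>.024)&(z<.036)
box(yel,'bay yellow')
red=((hsv[...,0]<8)|(hsv[...,0]>172))&(hsv[...,1]>120)&(z>.03)&(z<.06)&(y>0)&(y<.3)
box(red,'bar')
E
```

```text
battery top 1759 ((524.9939575195312, -17.62677764892578), (135.0524139404297, 90.15086364746094), 8.218223571777344) [[452.0, 17.0], [465.0, -72.0], [598.0, -53.0], [585.0, 37.0]]
spare top 1617 ((682.8381958007812, 412.94775390625), (91.0479736328125, 135.73550415039062), 44.48745346069336) [[603.0, 429.0], [698.0, 333.0], [763.0, 396.0], [668.0, 493.0]]
bay yellow 198 ((522.032958984375, 203.23033142089844), (193.15524291992188, 111.61891174316406), 1.6060469150543213) [[424.0, 256.0], [427.0, 145.0], [620.0, 150.0], [617.0, 262.0]]
bar 51 ((652.0174560546875, 81.31188201904297), (7.6194305419921875, 176.45745849609375), 25.910743713378906) [[610.0, 159.0], [687.0, 0.0], [694.0, 4.0], [617.0, 162.0]]
```

The top view shows the battery at pixel (332,217), the bay's U at (222–275, 195–262) with its mouth toward the battery, and the red bar swung out from (263,187) to (325,155). The other items are well clear. Next I'll fit the bay pose from the yellow pixels.

```bash
cat > bay.py <<'E'
from h import *
from scipy.optimize import least_squares
# wall-top polyline points in the bay frame (plate ~3 mm thick)
def model():
    S=[((46.5,-72.5),(46.5,72.5))]+[((46.5,s*74),(-10,s*74)) for s in(-1,1)]
    return S
def fit(P,x0):  # P in mm xy of wall-top points
    def dist(q,a,b):
        a,b=np.array(a),np.array(b);t=np.clip(((q-a)@(b-a))/((b-a)@(b-a)),0,1)
        return np.linalg.norm(q-a-t[:,None]*(b-a),axis=1)
    def res(p):
        c,s=np.cos(p[2]),np.sin(p[2]);q=(P-p[:2])@np.array([[c,-s],[s,c]])
        return np.minimum.reduce([dist(q,*S) for S in model()])
    r=least_squares(res,x0,loss='soft_l1',f_scale=2,x_scale=[1,1,.01]);return r.x,np.median(abs(res(r.x)))
def yellow(im,W,zlo=.022):
    hsv=cv2.cvtColor(im,cv2.COLOR_RGB2HSV);z=W[...,2]
    return (abs(hsv[...,0].astype(int)-26)<9)&(hsv[...,1]>120)&(hsv[...,2]>60)&(W[...,1]>.1)&(W[...,1]<.3)&(z>zlo)&(z<.036)&(W[...,0]<.65)&(W[...,0]>.4)
E
python3 - <<'E'
from bay import *
from scipy.spatial.transform import Rotation as R
W=np.load('top1.npy');im=cv2.imread('pics/top1.png')[:,:,::-1].copy()
m=yellow(im,W);P=W[m][:,:2]*1000
for a in(95,100,105): 
    x,e=fit(P,[520,190,np.radians(a)]);print(x[:2],np.degrees(x[2]),e,len(P))
    c,s=np.cos(x[2]),np.sin(x[2]);B=np.array([[c,-s],[s,c]]);print('pivot',x[:2]+B@[-52.5,-100])
s=arm.get_state();R0=R.from_rotvec(s['eef_rot']);print(R0.as_matrix().round(3))
Mw=arm.camera_model('wrist');print('wrist cam in tool',(R0.inv().as_matrix()@Mw['T'][:3,:3]).round(2),R0.inv().apply(Mw['T'][:3,3]-s['ee_pos']),Mw['vfov'])
for yaw in(98.2,):
    d=np.array([np.cos(np.radians(yaw)),np.sin(np.radians(yaw)),0])
    for tilt in(0,30):
        t=np.radians(tilt);z=d*np.sin(t)-np.array([0,0,np.cos(t)])
        for sg in(1,-1):
            y=sg*np.cross([0,0,1],d);T=np.stack([np.cross(y,z),y,z],1)
            print(tilt,sg,(R.from_matrix(T)*R0.inv()).as_rotvec(degrees=True).round(1))
E
```

```text
[508.9080643  198.33082984] 99.99947785500241 1.4099297889471671 208
pivot [616.505056   163.99226002]
[508.90803957 198.33082705] 99.99945329000582 1.409930775403442 208
pivot [616.50501655 163.9922111 ]
[508.90815802 198.33084041] 99.99957096170982 1.4099260487137606 208
pivot [616.50520553 163.99244544]
[[ 0.921  0.39  -0.   ]
 [ 0.39  -0.921  0.   ]
 [-0.    -0.    -1.   ]]
wrist cam in tool [[ 0.   -0.96 -0.28]
 [ 1.    0.    0.  ]
 [ 0.   -0.28  0.96]] [0.0761372  0.00057457 0.01926928] 59.318356128146064
0 1 [  -0.     0.  -104.8]
0 -1 [-0.  -0.  75.2]
30 1 [  17.    30.1 -102.1]
30 -1 [ 28.1 -15.8  73.4]
```

```bash
python3 -m creep '[[[0.234,-0.132,0.61],[0.64,0.7,-0.1],-1],[[0.234,-0.132,0.61],[0.64,0.7,-0.1],-1],[[0.234,-0.132,0.61],[0.64,0.7,-0.1],-1],[[0.234,-0.132,0.61],[0.64,0.7,-0.1],-1],[[0.234,-0.132,0.61],[0.64,0.7,-0.1],-1]]'
cat > goal.py <<'E'
import sys
from h import *
from scipy.spatial.transform import Rotation as R
def go(tip,yaw,tilt,sg=-1):
    yaw,t=np.radians(yaw),np.radians(tilt);d=np.array([np.cos(yaw),np.sin(yaw),0])
    z=d*np.sin(t)-np.array([0,0,np.cos(t)]);y=sg*np.cross([0,0,1],d);T=np.stack([np.cross(y,z),y,z],1)
    s=arm.get_state();rv=(R.from_matrix(T)*R.from_rotvec(s['eef_rot']).inv()).as_rotvec(degrees=True)
    print('turn',(rv/60).round(3),'shift',((np.array(tip)-.182*z-s['ee_pos'])/.25).round(3))
if __name__=='__main__':
    a=list(map(float,sys.argv[1:6]));go(a[:3],a[3],a[4])
E
python3 goal.py .538 -.112 .16 98.2 30
```

```text
time_s: 1.62
ee_pos: [0.3956, -0.3751, 0.3791]
eef_rot: [-2.527, -1.46, -0.267]
wrist_force: [-1.1, 0.3, 0.3]
width: 0.0879
finger_force: 0.0
turn [ 0.232 -0.133  0.609] shift [ 0.621  0.692 -0.246]
```

```bash
python3 -m creep '[[[0.232,-0.133,0.61],[0.62,0.69,-0.25],-1],[[0.232,-0.133,0.61],[0.62,0.69,-0.25],-1],[[0.232,-0.133,0.61],[0.62,0.69,-0.25],-1],[[0.232,-0.133,0.61],[0.62,0.69,-0.25],-1],[[0.232,-0.133,0.61],[0.62,0.69,-0.25],-1],[[0.232,-0.133,0.61],[0.62,0.69,-0.25],-1]]'
python3 goal.py .538 -.112 .025 98.2 30
python3 - <<'E'
from bay import *
im,d,W,M=grab('wrist','w1.png');m=yellow(im,W);P=W[m][:,:2]*1000
x,e=fit(P,[509,198,np.radians(100)]);print(len(P),x[:2],np.degrees(x[2]),e)
z=W[...,2];b=(z>.13)&(z<.143)&(W[...,1]<.1);r=cv2.minAreaRect((W[b][:,:2]*1000).astype(np.float32));print(r)
E
```

```text
time_s: 2.38
ee_pos: [0.5488, -0.206, 0.3172]
eef_rot: [-1.779, -2.043, -0.474]
wrist_force: [0.0, 0.1, 1.0]
width: 0.0876
finger_force: 0.0
turn [0.003 0.    0.005] shift [ 0.009  0.016 -0.538]
195 [503.30505039 132.47867638] 81.89174650055504 3.9793388195145862
((524.1361694335938, -20.069198608398438), (135.2234649658203, 90.40715789794922), 8.232800483703613)
```

View pics/w1.png

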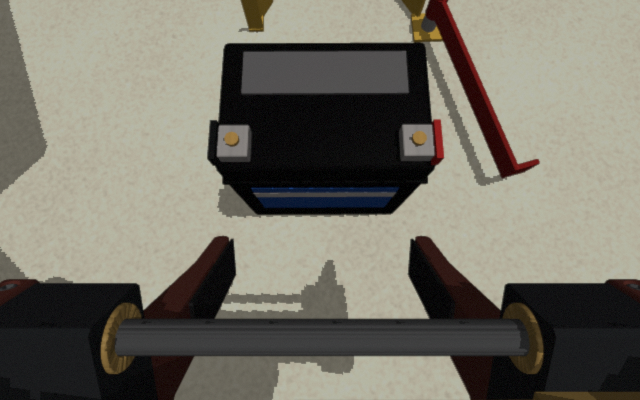

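The battery is centred ahead of the two fingers, with its top edge at (228–425, 45) and its lower face at y≈200. The bar is to the right at (440–530, 0–170), clear of the path.

```bash
python3 -m creep '[[[0,0,0.005],[0.01,0.016,-0.2],-1],[[0,0,0.005],[0.01,0.016,-0.4],-1],[[0,0,0.005],[0.01,0.016,-0.54],-1],[[0,0,0.005],[0.01,0.016,-0.54],-1],[[0,0,0.005],[0.0,0.06,-0.54],-1],[[0,0,0.005],[-0.007,0.12,-0.54],-1],[[0,0,0.005],[-0.007,0.12,-0.54],-1]]'
python3 - <<'E'
from h import *
from scipy.spatial.transform import Rotation as R
s=arm.get_state();z=R.from_rotvec(s['eef_rot']).as_matrix();print(s['ee_pos']+.182*z[:,2],z.round(3),s['wrist_force'])
E
```

```text
time_s: 3.3
ee_pos: [0.5471, -0.1735, 0.1835]
eef_rot: [-1.77, -2.05, -0.474]
wrist_force: [0.4, -0.2, 0.7]
width: 0.088
finger_force: 0.0
[ 0.53408559 -0.08367152  0.02568827] [[-0.127  0.989 -0.072]
 [ 0.857  0.146  0.493]
 [ 0.499  0.001 -0.867]] [ 0.37137686 -0.16536185  0.69187325]
```

```bash
python3 goal.py .534 .010 .0255 100 30
```

```text
turn [0.001 0.001 0.027] shift [ 0.011  0.375 -0.001]
```

```bash
python3 -m creep '[[[0,0,0.004],[0.001,0.047,0],-1],[[0,0,0.007],[0.003,0.094,0],-1],[[0,0,0.01],[0.004,0.14,0],-1],[[0,0,0.014],[0.006,0.188,0],-1],[[0,0,0.017],[0.007,0.235,0],-1],[[0,0,0.02],[0.008,0.282,0],-1],[[0,0,0.024],[0.01,0.328,0],-1],[[0,0,0.027],[0.011,0.375,0],-1]]'
python3 - <<'E'
from bay import *
im,d,W,M=grab('top','top2.png');m=yellow(im,W);P=W[m][:,:2]*1000
x,e=fit(P,[509,198,np.radians(100)]);print(len(P),x[:2],np.degrees(x[2]),e)
z=W[...,2];b=(z>.13)&(z<.143)&(W[...,1]>0)&(W[...,1]<.2)&(abs(W[...,0]-.52)<.1);r=cv2.minAreaRect((W[b][:,:2]*1000).astype(np.float32));print(r,b.sum())
a=np.radians(100);B=np.array([[np.cos(a),-np.sin(a)],[np.sin(a),np.cos(a)]]);print('battery in bay',B.T@(np.array(r[0])-[508.9,198.3]))
E
python3 goal.py .534 .010 .0255 100 30
```

```text
time_s: 4.3
ee_pos: [0.5522, -0.0837, 0.1834]
eef_rot: [-1.744, -2.08, -0.464]
wrist_force: [1.5, -15.8, 7.4]
width: 0.0881
finger_force: 7.7
205 [508.84464605 198.39631076] 100.10029718811636 1.405939733072728
((533.7449951171875, 59.89445495605469), (118.61087799072266, 89.43014526367188), 9.939264297485352) 1321
battery in bay [-140.61714195   -0.43367314]
turn [0.006 0.006 0.001] shift [-0.008  0.009 -0.001]
```

View pics/top2.png

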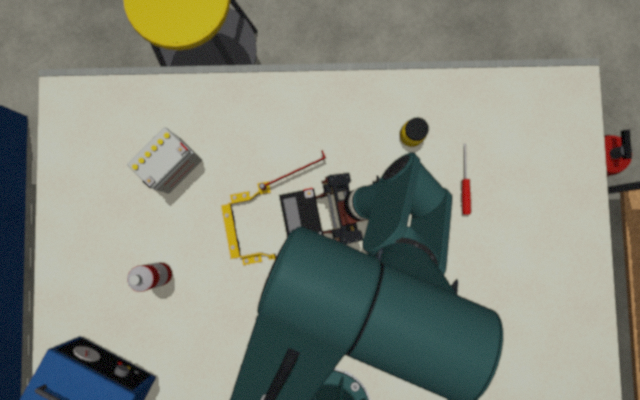

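The battery at (300,212) is square to the mouth and about 8 mm off toward the near side; the bar is still clear at (263–325, 155–187). I'll continue, easing it to centre.

```bash
python3 -m creep '[[[0,0,0],[-0.001,0.04,0],-1],[[0,0,0],[-0.003,0.08,0],-1],[[0,0,0],[-0.006,0.12,0],-1],[[0,0,0],[-0.009,0.16,0],-1],[[0,0,0],[-0.012,0.2,0],-1],[[0,0,0],[-0.016,0.24,0],-1],[[0,0,0],[-0.02,0.28,0],-1]]'
python3 - <<'E'
from bay import *
im,d,W,M=grab('top','top3.png')
z=W[...,2];b=(z>.13)&(z<.143)&(W[...,1]>0.05)&(W[...,1]<.3)&(abs(W[...,0]-.52)<.1);r=cv2.minAreaRect((W[b][:,:2]*1000).astype(np.float32));print(r,b.sum())
a=np.radians(100);B=np.array([[np.cos(a),-np.sin(a)],[np.sin(a),np.cos(a)]]);q=(W[b][:,:2]*1000-[508.9,198.3])@B;print('in bay extents',np.percentile(q,[.2,99.8],axis=0))
E
python3 goal.py .5182 .1454 .0255 100 30
```

```text
time_s: 5.22
ee_pos: [0.5476, -0.0135, 0.1832]
eef_rot: [-1.745, -2.079, -0.466]
wrist_force: [1.1, -15.7, 6.9]
width: 0.0878
finger_force: 7.8
((534.514404296875, 106.52066802978516), (151.7471160888672, 138.708740234375), 10.340147018432617) 1774
in bay extents [[-156.32725597  -81.66514058]
 [ -25.9954212    66.17860884]]
turn [0.006 0.007 0.002] shift [-0.053  0.271 -0.   ]
```

```bash
python3 - <<'E'
from bay import *
im=cv2.imread('pics/top3.png')
i2,d,W,M=grab('top')
a=np.radians(100);B=np.array([[np.cos(a),-np.sin(a)],[np.sin(a),np.cos(a)]]);q=(W[...,:2]*1000-[508.9,198.3])@B
z=W[...,2];b=(z>.13)&(z<.143)
for lo in(-85,-70,-55,-40):
    k=b&(q[...,0]>lo)&(q[...,0]<lo+15)&(abs(q[...,1])<110);print(lo,np.percentile(q[k][:,1],[1,99]),k.sum())
for lo in(-50,-20,10,40):
    k=b&(q[...,1]>lo)&(q[...,1]<lo+15)&(abs(q[...,0])<100);print('front',lo,q[k][:,0].max())
cv2.imwrite('pics/c3.png',cv2.resize(im[150:290,190:380],None,fx=4,fy=4))
E
```

```text
-85 [-65.91010397  65.56912566] 326
-70 [-66.23457674  65.62986952] 315
-55 [-65.58772691  62.24969117] 311
-40 [-66.05861426  53.71581579] 282
front -50 -24.086816106381832
front -20 -24.0413434077929
front 10 -23.63481456720402
front 40 -24.69879804561995
```

View pics/c3.png

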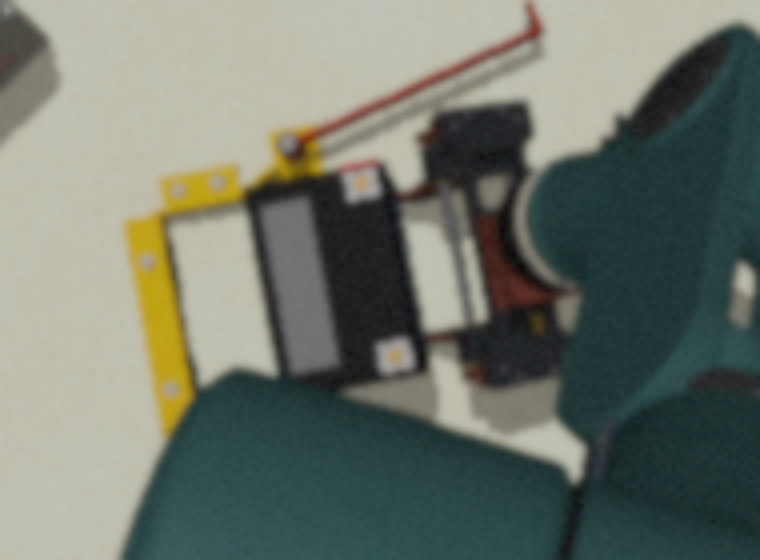

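The battery is centred in the mouth (±66 mm in the bay's y), square, with 69 mm to go.

```bash
python3 -m creep '[[[0,0,0],[-0.006,0.036,0],-1],[[0,0,0],[-0.012,0.072,0],-1],[[0,0,0],[-0.019,0.108,0],-1],[[0,0,0],[-0.025,0.144,0],-1],[[0,0,0],[-0.031,0.18,0],-1],[[0,0,0],[-0.038,0.216,0],-1],[[0,0,0],[-0.043,0.24,0],-1]]'
python3 -m creep '[[[0,0,0],[-0.002,0.012,0],-1],[[0,0,0],[-0.003,0.02,0],-1]]'
python3 goal.py .5182 .1454 .0255 100 30
```

```text
time_s: 6.2
ee_pos: [0.5371, 0.047, 0.1831]
eef_rot: [-1.745, -2.078, -0.468]
wrist_force: [2.7, -15.9, 5.8]
width: 0.0878
finger_force: 7.7
time_s: 6.45
ee_pos: [0.5362, 0.0519, 0.1831]
eef_rot: [-1.745, -2.079, -0.468]
wrist_force: [2.3, -15.0, 7.4]
width: 0.0877
finger_force: 7.8
turn [0.007 0.008 0.002] shift [-0.009  0.016 -0.   ]
```

Still sliding at about 16 N; I'll creep forward until the force rises.

```bash
python3 -m creep '[[[0,0,0],[-0.001,0.006,0],-1],[[0,0,0],[-0.002,0.012,0],-1],[[0,0,0],[-0.002,0.012,0],-1]]'
python3 -m creep '[[[0,0,0],[-0.001,0.004,0],-1],[[0,0,0],[-0.001,0.008,0],-1],[[0,0,0],[-0.001,0.008,0],-1]]'
```

```text
time_s: 6.82
ee_pos: [0.5357, 0.0549, 0.1831]
eef_rot: [-1.745, -2.078, -0.468]
wrist_force: [2.6, -13.3, 4.6]
width: 0.0877
finger_force: 7.1
time_s: 7.2
ee_pos: [0.5354, 0.0568, 0.1831]
eef_rot: [-1.745, -2.078, -0.468]
wrist_force: [2.5, -14.3, 6.8]
width: 0.0879
finger_force: 7.4
```

```bash
for i in 1; do python3 -m creep '[[[0,0,0],[-0.001,0.006,0],-1],[[0,0,0],[-0.001,0.008,0],-1]]' | head -4; python3 -m creep '[[[0,0,0],[-0.001,0.006,0],-1],[[0,0,0],[-0.001,0.008,0],-1]]'| head -4; done
python3 - <<'E'
from h import *
im,d,W,M=grab('top','top4.png')
a=np.radians(100);B=np.array([[np.cos(a),-np.sin(a)],[np.sin(a),np.cos(a)]]);q=(W[...,:2]*1000-[508.9,198.3])@B
z=W[...,2];b=(z>.13)&(z<.143)
for lo in(-50,-20,10,40):
    k=b&(q[...,1]>lo)&(q[...,1]<lo+15)&(abs(q[...,0])<100);print('front',lo,q[k][:,0].max() if k.any() else None)
E
```

```text
time_s: 7.45
ee_pos: [0.5354, 0.0578, 0.1833]
eef_rot: [-1.745, -2.081, -0.466]
wrist_force: [1.7, -23.7, 10.5]
time_s: 7.7
ee_pos: [0.5354, 0.0585, 0.1835]
eef_rot: [-1.746, -2.084, -0.465]
wrist_force: [-0.9, -33.8, 16.1]
front -50 45.49506752411636
front -20 45.538972113700666
front 10 45.59728649997244
front 40 45.93150348622916
```

The force rises at the stop, and the battery front reads 45.5 mm in the bay frame all across, so it is home. Now I'll back off and close the fingers.

```bash
python3 -m creep '[[[0,0,0],[0.004,-0.02,0],-1],[[0,0,0],[0.015,-0.08,0],-1],[[0,0,0],[0.035,-0.2,0],0],[[0,0,0],[0.07,-0.38,0.05],1],[[0,0,0],[0.07,-0.38,0.25],1],[[0,0,0],[0.07,-0.38,0.45],1],[[0,0,0],[0.07,-0.38,0.45],1],[[0,0,0],[0.07,-0.38,0.45],1]]' 20
python3 goal.py .714 .067 .13 100 30
python3 - <<'E'
from h import *
im,d,W,M=grab('top','top5.png')
a=np.radians(100);B=np.array([[np.cos(a),-np.sin(a)],[np.sin(a),np.cos(a)]]);q=(W[...,:2]*1000-[508.9,198.3])@B
z=W[...,2];b=(z>.13)&(z<.143)&(abs(q)<100).all(-1);r=cv2.minAreaRect((W[b][:,:2]*1000).astype(np.float32));print(r,np.percentile(q[b],[.2,99.8],axis=0))
hsv=cv2.cvtColor(im,cv2.COLOR_RGB2HSV);x,y=W[...,0],W[...,1]
red=((hsv[...,0]<8)|(hsv[...,0]>172))&(hsv[...,1]>120)&(z>.03)&(z<.06)&(x>.61)&(y>-.05)&(y<.2)
r=cv2.minAreaRect((W[red][:,:2]*1000).astype(np.float32));print(r,cv2.boxPoints(r).round())
E
```

```text
time_s: 8.75
ee_pos: [0.5494, -0.0321, 0.2941]
eef_rot: [-1.739, -2.07, -0.465]
wrist_force: [0.2, -0.3, -0.8]
width: 0.0316
finger_force: 0.0
turn [ 0.001 -0.     0.001] shift [ 0.722  0.038 -0.026]
((509.7013244628906, 199.501220703125), (134.4240264892578, 90.55712890625), 10.251137733459473) [[-44.06790822 -67.89484165]
 [ 45.76944735  65.92222915]]
((653.419189453125, 78.2751235961914), (7.400699615478516, 183.66102600097656), 25.970144271850586) [[610. 159.]
 [690.  -6.]
 [697.  -3.]
 [617. 162.]]
```

```bash
python3 -m creep '[[[0,0,0],[0.24,0.013,0],1],[[0,0,0],[0.48,0.025,0],1],[[0,0,0],[0.72,0.038,-0.03],1],[[0,0,0],[0.72,0.038,-0.03],1],[[0,0,0],[0.72,0.038,-0.2],1],[[0,0,0],[0.72,0.038,-0.35],1],[[0,0,0],[0.72,0.038,-0.425],1],[[0,0,0],[0.72,0.038,-0.425],1]]'
python3 - <<'E'
from h import *
from scipy.spatial.transform import Rotation as R
s=arm.get_state();tip=(s['ee_pos']+.182*R.from_rotvec(s['eef_rot']).as_matrix()[:,2])*1000
print(tip,s['width'])
for th in list(range(-64,-171,-9))+[-170]:
    t=np.radians(th);u=np.array([np.cos(t),np.sin(t)]);n=np.array([-u[1],u[0]])
    a=np.radians(100);d=np.array([np.cos(a),np.sin(a)]);e=np.array([-d[1],d[0]])
    off=2.5+13.5*abs(n@e)+8.7*abs(n@d)
    p=np.array([616.5,164])+130*u+off*n;print(th,p.round(),((p-tip[:2])/250).round(3))
E
```

```text
time_s: 9.8
ee_pos: [0.7284, -0.0225, 0.1864]
eef_rot: [-1.739, -2.066, -0.462]
wrist_force: [1.2, -0.6, 0.4]
width: 0.001
finger_force: 0.0
[712.10717831  67.15513323  28.80789884] 0.0009962046401215852
-64 [690.  55.] [-0.09  -0.049]
-73 [671.  45.] [-0.166 -0.09 ]
-82 [651.  38.] [-0.246 -0.118]
-91 [632.  34.] [-0.322 -0.134]
-100 [612.  33.] [-0.401 -0.137]
-109 [592.  35.] [-0.482 -0.128]
-118 [572.  41.] [-0.561 -0.106]
-127 [553.  49.] [-0.638 -0.071]
-136 [535.  61.] [-0.709 -0.024]
-145 [519.  76.] [-0.771  0.036]
-154 [506.  94.] [-0.824  0.107]
-163 [496. 114.] [-0.865  0.186]
-170 [490. 130.] [-0.887  0.253]
```

```bash
python3 -m creep '[[[0,0,0],[-0.09,-0.05,0],1],[[0,0,0],[-0.165,-0.09,0],1],[[0,0,0],[-0.245,-0.118,0],1],[[0,0,0],[-0.322,-0.134,0],1],[[0,0,0],[-0.4,-0.137,0],1],[[0,0,0],[-0.48,-0.128,0],1],[[0,0,0],[-0.56,-0.106,0],1],[[0,0,0],[-0.638,-0.071,0],1]]'
python3 goal.py .506 .094 .029 100 30
python3 goal.py .490 .130 .029 100 30
python3 -c "
from h import *
grab('top','top6.png')
im=cv2.imread('pics/top6.png');cv2.imwrite('pics/c6.png',cv2.resize(im[130:290,190:380],None,fx=3,fy=3))"
```

```text
time_s: 10.8
ee_pos: [0.5711, -0.0409, 0.1904]
eef_rot: [-1.743, -2.073, -0.469]
wrist_force: [2.1, 0.3, 1.0]
width: 0.0004
finger_force: 0.8
turn [0.002 0.005 0.003] shift [-0.197  0.181 -0.015]
turn [0.002 0.005 0.003] shift [-0.261  0.325 -0.015]
```

View pics/c6.png

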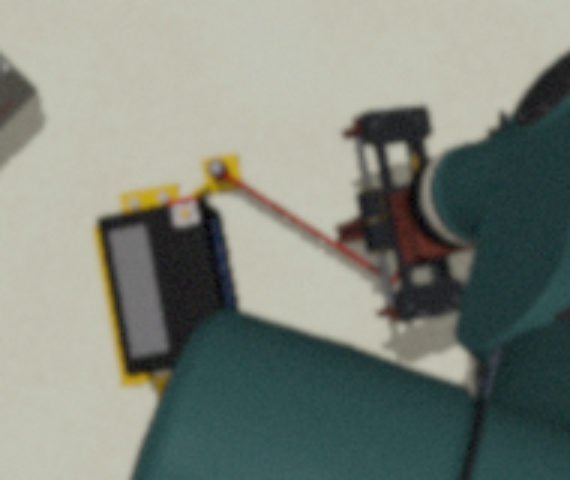

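The bar (220,175)→(395,280) is being swept by the closed fingers on its outer side. I'll continue to shut.

```bash
python3 -m creep '[[[0,0,0],[-0.071,0.047,-0.005],1],[[0,0,0],[-0.133,0.107,-0.01],1],[[0,0,0],[-0.186,0.178,-0.01],1],[[0,0,0],[-0.215,0.23,-0.01],1],[[0,0,0],[-0.235,0.275,-0.01],1],[[0,0,0],[-0.243,0.3,-0.01],1],[[0,0,0],[-0.243,0.3,-0.01],1]]'
python3 goal.py .490 .130 .029 100 30
python3 -m creep '[[[0,0,0],[-0.003,0.012,0],1],[[0,0,0],[-0.005,0.024,0],1],[[0,0,0],[-0.005,0.024,0],1]]' | sed -n '2p;4p'
```

```text
time_s: 11.72
ee_pos: [0.5094, 0.035, 0.1859]
eef_rot: [-1.739, -2.071, -0.465]
wrist_force: [-0.3, -0.6, -0.7]
width: 0.0004
finger_force: 0.0
turn [0.001 0.    0.001] shift [-0.015  0.022  0.003]
ee_pos: [0.5084, 0.0405, 0.1858]
wrist_force: [0.1, -0.9, -0.4]
```

```bash
for k in 1; do
python3 -m creep '[[[0,0,0],[-0.001,0.008,0],1],[[0,0,0],[-0.001,0.008,0],1]]' | sed -n '2p;4p'
python3 -m creep '[[[0,0,0],[-0.001,0.008,0],1],[[0,0,0],[-0.001,0.008,0],1]]' | sed -n '2p;4p'
python3 -m creep '[[[0,0,0],[-0.001,0.008,0],1],[[0,0,0],[-0.001,0.008,0],1]]' | sed -n '2p;4p'; done
```

```text
ee_pos: [0.5083, 0.0415, 0.1859]
wrist_force: [-2.0, -9.6, 3.2]
ee_pos: [0.5082, 0.0423, 0.1861]
wrist_force: [-2.9, -18.2, 7.3]
ee_pos: [0.5081, 0.043, 0.1863]
wrist_force: [-6.0, -27.5, 12.7]
```

The force rises stiffly to 27 N, so the bar is at its stop. Now I'll retreat and check.

```bash
python3 -m creep '[[[0,0,0],[0.003,-0.02,0],1],[[0,0,0],[0.015,-0.08,0],1],[[0,0,0],[0.035,-0.2,0],1],[[0,0,0],[0.07,-0.4,0.05],1],[[0,0,0],[0.07,-0.6,0.3],1],[[0,0,0],[0.07,-0.8,0.55],1],[[0,0,0],[0.07,-0.95,0.6],1],[[0,0,0],[0.07,-0.95,0.6],1]]' | sed -n '1,4p'
python3 - <<'E'
from h import *
for c in('top','side'):
    im,d,W,M=grab(c,c+'7.png')
    q=im[140:290,180:380] if c=='top' else im[120:380,140:400]
    cv2.imwrite(f'pics/c7{c}.png',cv2.resize(q[:,:,::-1],None,fx=2.3 if c=='side' else 3.5,fy=2.3 if c=='side' else 3.5,interpolation=cv2.INTER_CUBIC))
    a=np.radians(100);B=np.array([[np.cos(a),-np.sin(a)],[np.sin(a),np.cos(a)]]);q=(W[...,:2]*1000-[508.9,198.3])@B
    z=W[...,2];b=(z>.13)&(z<.143)&(abs(q)<100).all(-1);print(np.percentile(q[b],[.2,99.8],axis=0).round(1).tolist())
    hsv=cv2.cvtColor(im,cv2.COLOR_RGB2HSV)
    red=((hsv[...,0]<8)|(hsv[...,0]>172))&(hsv[...,1]>120)&(z>.03)&(z<.06)&(q[...,0]<-35)&(q[...,0]>-120)&(abs(q[...,1])<110)
    Q=q[red];print(len(Q), np.polyfit(Q[:,1],Q[:,0],1) if len(Q)>5 else '', Q.min(0),Q.max(0))
    for t in('spare','spray','grease','driver'):print(c,t,look(c,t,M)[:1])
E
```

```text
time_s: 13.85
ee_pos: [0.526, -0.1947, 0.3383]
eef_rot: [-1.746, -2.073, -0.468]
wrist_force: [-0.3, 0.1, -0.1]
[[-44.1, -67.7], [45.8, 65.9]]
113 [-5.40986297e-04 -5.16175050e+01] [-57.46881605 -93.01000312] [-43.714769    89.45401937]
top spare [(0.96, [0.674, 0.401, 0.142])]
top spray [(0.77, [0.392, 0.439, 0.15])]
top grease [(0.93, [0.751, -0.242, 0.079])]
top driver [(0.43, [0.684, -0.399, 0.013])]
[[-43.3, -66.5], [46.5, 66.7]]
51 [-0.56509381 -9.11984728] [-69.78859074  64.24645253] [-39.19042967  89.53922618]
side spare [(0.63, [0.645, 0.44, 0.112])]
side spray [(0.63, [0.369, 0.473, 0.111])]
side grease [(0.7, [0.742, -0.228, 0.056])]
side driver [(0.47, [0.582, -0.386, 0.019])]
```

View pics/c7top.png

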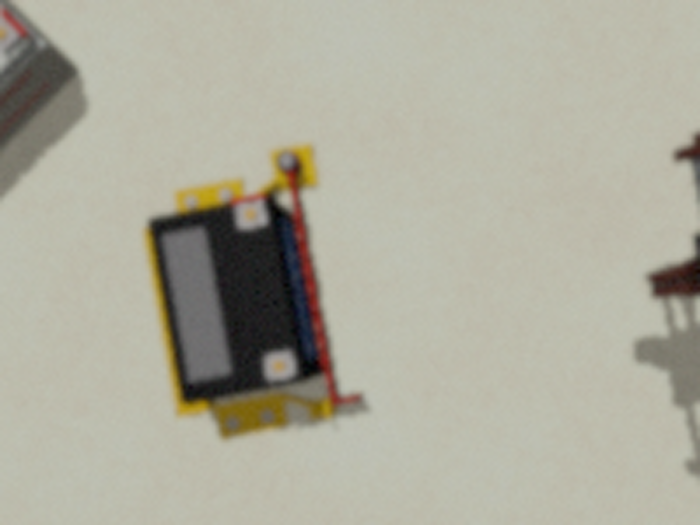

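View pics/c7side.png

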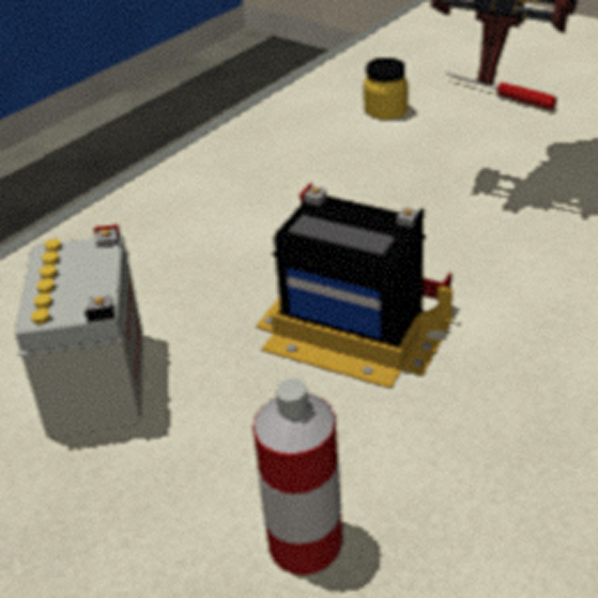

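The battery is seated against the stop, and the bar (290,165)→(335,400) lies straight across the mouth against its catch, with a slope of 0.0005. The other items haven't moved, and the gripper is clear.

```bash
python3 -c "
from cell import arm
print(arm.close_job())"
```

```text
the job is handed in; nothing more can be done
None
```

The battery is home against the bay's back stop, the red bar is fully shut behind it, the four other items are where they were, and the job was handed in at about 14 s.

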